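# Run a batch of springs through the demagnetising drop box

### The job

Push the slide gate of the blue demagnetising drop box fully shut, then put every coil spring standing on the bench into the empty left-hand bay of its hopper. Pull the stiff gate out by its red tab until the outer edge of the gate plate lies within the yellow bands on the runners, and not well past them, so that all the springs drop into the drawer below while the bearing waiting in the right-hand bay stays up. Then push the gate fully shut again and pull the drawer out to its stop, leaving the springs in it and the other things on the bench undisturbed.

Things in the scene. Friction and masses are not known exactly. Their poses are not given: they have to be found in the camera images.
- dropbox: blue box fixed to the bench, 150 (x) x 226 mm (y). Origin: centre of its underside; front (drawer side, -x) faces the robot, +y is left, z up. On top an open hopper, walls 6 mm, rim 233 mm above the bench, outside x -41 to 61, y -103 to 103 mm, split by a 24 mm bridge into a left and a right bay. Two runners, tops 161 mm high, x -51 to 71 mm, carry the gate out right to y -351 mm
- load_bay (a point): centre of the floor of the left, empty bay, inside 90 mm (x) by 90 mm (y), walls rising 76 mm above the gate, which is its floor (top face 157 mm above the bench); axes as the drop box
- hold_bay (a point): centre of the floor of the right bay, inside 90 mm (x) by 80 mm (y), where the bearing waits; axes as the drop box
- band (a point): middle of the two yellow bands on the runners (each 26 mm long in y); the gate's outer edge (gate_edge) belongs here when the gate is open by 106 mm
- gate (a joint): slide gate, m pulled out to the right (drop box -y); 0 = shut against its stop, flooring both bays. Left bay wholly uncovered from 0.093, mid band at 0.1065; the bearing loses support from about 0.16; travel ends at 0.175. Partly open at the start. Stiff: about 8 N of friction either way, stays where left
- gate_tab (a point): grip point on the gate's red upright tab: 60 mm long (x), 14 mm thick (y), rising 45 mm from the plate, top 202 mm above the bench; the point is in its middle, 184 mm above the bench. With the gate shut it is 82 mm from the hopper wall. Grip across the 14 mm from above and pull along drop box -y
- gate_edge (a point): middle of the outer (right-hand) edge of the gate plate, 20 mm beyond the tab's middle
- drawer (a joint): drawer under the hopper, m pulled out toward the robot (drop box -x); 0 = shut, 0.080 = at its stop. About 3 N of sliding friction; shut at the start
- drawer_handle (a point): middle of the drawer's black bar handle: 100 mm long (y), 10 mm thick (x), 12 mm high, 126 mm above the bench, 42 mm in front of the drawer's front. Grip it across the 10 mm from above
- drawer_floor (a point): centre of the drawer's inner floor, 14 mm above the bench; inside 128 mm (x) by 198 mm (y), side walls 108 mm high; moves with the drawer; axes as the drop box
- waiting_bearing: ball bearing 62 mm across, 16 mm high, lying flat in the right bay on the gate; origin: centre of its underside. Must stay there
- spring_a: black steel compression spring, 33 mm across, 66 mm long, 0.12 kg, behaves as a plain cylinder; standing on end on one of two pale sheets (5 mm high lips round them) at the start, or absent (None). Origin: centre of one end face; z runs along the spring's axis to the other end, so its middle is 33 mm along z
- spring_b: black steel compression spring, 33 mm across, 66 mm long, 0.12 kg, behaves as a plain cylinder; standing on end on one of two pale sheets (5 mm high lips round them) at the start, or absent (None). Origin: centre of one end face; z runs along the spring's axis to the other end, so its middle is 33 mm along z
- spring_c: black steel compression spring, 33 mm across, 66 mm long, 0.12 kg, behaves as a plain cylinder; standing on end on one of two pale sheets (5 mm high lips round them) at the start, or absent (None). Origin: centre of one end face; z runs along the spring's axis to the other end, so its middle is 33 mm along z
- spring_d: black steel compression spring, 33 mm across, 66 mm long, 0.12 kg, behaves as a plain cylinder; standing on end on one of two pale sheets (5 mm high lips round them) at the start, or absent (None). Origin: centre of one end face; z runs along the spring's axis to the other end, so its middle is 33 mm along z
- spray_can: bystander: aerosol can, 65 mm across, 216 mm tall, at the back; origin: centre of its underside
- screw_tin: bystander: tin of screws, 67 mm across, 85 mm tall, on the left; origin: centre of its underside
- tape_roll: bystander: roll of black tape, 68 mm across, 19 mm high, on the left; origin: centre of its underside
- screwdriver: bystander: red screwdriver 210 mm long lying at the right edge; origin: its middle, on the bench
Things that resemble listed ones, but are neither listed nor needed, are in the scene too. Leave any purple look-alike of the waiting_bearing alone.

How it is judged (in metres and radians):
On the way, in this order (a step that is already met when the one before it is completed fails the run):
1. the gate is pushed fully shut (value of joint gate below 0.008 m), for 0.2 s.
2. every spring present is in the left bay, on the shut gate (value of joint gate below 0.008 m and x of spring_a in the frame of load_bay between -0.05 and 0.05 m and y of spring_a in the frame of load_bay between -0.05 and 0.05 m and z of spring_a in the frame of load_bay between -0.01 and 0.14 m and x of spring_b in the frame of load_bay between -0.05 and 0.05 m and y of spring_b in the frame of load_bay between -0.05 and 0.05 m and z of spring_b in the frame of load_bay between -0.01 and 0.14 m and x of spring_c in the frame of load_bay between -0.05 and 0.05 m and y of spring_c in the frame of load_bay between -0.05 and 0.05 m and z of spring_c in the frame of load_bay between -0.01 and 0.14 m and x of spring_d in the frame of load_bay between -0.05 and 0.05 m and y of spring_d in the frame of load_bay between -0.05 and 0.05 m and z of spring_d in the frame of load_bay between -0.01 and 0.14 m), for 0.3 s.
3. the gate stands open with its outer edge within the yellow bands and all the springs have dropped into the drawer (value of joint gate between 0.0935 and 0.1195 m and x of spring_a in the frame of drawer_floor between -0.07 and 0.07 m and y of spring_a in the frame of drawer_floor between -0.105 and 0.105 m and z of spring_a in the frame of drawer_floor between -0.01 and 0.125 m and x of spring_b in the frame of drawer_floor between -0.07 and 0.07 m and y of spring_b in the frame of drawer_floor between -0.105 and 0.105 m and z of spring_b in the frame of drawer_floor between -0.01 and 0.125 m and x of spring_c in the frame of drawer_floor between -0.07 and 0.07 m and y of spring_c in the frame of drawer_floor between -0.105 and 0.105 m and z of spring_c in the frame of drawer_floor between -0.01 and 0.125 m and x of spring_d in the frame of drawer_floor between -0.07 and 0.07 m and y of spring_d in the frame of drawer_floor between -0.105 and 0.105 m and z of spring_d in the frame of drawer_floor between -0.01 and 0.125 m), for 0.3 s.
4. the gate is fully shut again (value of joint gate below 0.008 m), for 0.2 s.
5. the drawer is pulled out to its stop (value of joint drawer above 0.074 m), for 0.2 s.
At the end, for the whole second after the job is handed in: gate fully shut (within 8 mm), drawer out at its stop (at least 74 of 80 mm), every spring present at rest inside the drawer, the bearing still in the right bay (value of joint gate below 0.008 m and value of joint drawer above 0.074 m and x of spring_a in the frame of drawer_floor between -0.07 and 0.07 m and y of spring_a in the frame of drawer_floor between -0.105 and 0.105 m and z of spring_a in the frame of drawer_floor between -0.01 and 0.125 m and x of spring_b in the frame of drawer_floor between -0.07 and 0.07 m and y of spring_b in the frame of drawer_floor between -0.105 and 0.105 m and z of spring_b in the frame of drawer_floor between -0.01 and 0.125 m and x of spring_c in the frame of drawer_floor between -0.07 and 0.07 m and y of spring_c in the frame of drawer_floor between -0.105 and 0.105 m and z of spring_c in the frame of drawer_floor between -0.01 and 0.125 m and x of spring_d in the frame of drawer_floor between -0.07 and 0.07 m and y of spring_d in the frame of drawer_floor between -0.105 and 0.105 m and z of spring_d in the frame of drawer_floor between -0.01 and 0.125 m and x of waiting_bearing in the frame of hold_bay between -0.05 and 0.05 m and y of waiting_bearing in the frame of hold_bay between -0.045 and 0.045 m and z of waiting_bearing in the frame of hold_bay between -0.01 and 0.06 m and linear speed of each of spring_a, spring_b, spring_c, spring_d below 0.03 m/s); the robot touches nothing.
It fails at once if the gate is pulled well past the yellow bands (open by more than 135 mm) (value of joint gate above 0.135 m).
It fails at once if the waiting bearing falls or is taken out of its bay (not (x of waiting_bearing in the frame of hold_bay between -0.05 and 0.05 m and y of waiting_bearing in the frame of hold_bay between -0.045 and 0.045 m and z of waiting_bearing in the frame of hold_bay between -0.01 and 0.06 m)).
It fails at once if a bystander is moved more than 40 mm (distance of any of spray_can, screw_tin, tape_roll, screwdriver from where it was at the start of the episode above 0.04 m).
Of spring_a, spring_b, spring_c, spring_d only 2 to 4 are there at a start; the rules pass over those that are not, and their reading is None.
At some moment in a run one of spring_a, spring_b, spring_c, spring_d may be knocked a few centimetres aside while the robot is not near it.
Once in a run the grip may slacken for a moment while it holds something.
It also fails if it takes over 210 s, if anything falls off the work surface, if the arm or the gripper's body presses on something with over 40 N, if the wrist force passes 120 N, or if a joint passes its speed limit or range.

### The arm

A 6-joint arm with a two-finger parallel gripper is mounted at the origin on a cart in front of the work surface, level with it; the furniture and walls round the work are solid. World frame = base frame: x ahead of the robot, y to its left, z up, the work surface at z = 0. Lengths are in mm, angles in rad, forces in N, time in s.
With the tool pointing down it reaches from about 400 to 925 mm from the base axis. Payload 12.5 kg.
Tool frame: the origin (TCP) lies between the finger pads; the fingertips stand 11 mm ahead of it and the grasp point (between the pads) lies 8 mm behind it (env.tip_extent is the distance from the TCP to the fingertips, in mm); x points along the fingers, z is the direction in which the jaws open and shut, and the axes are right-handed (so a half turn about x gives the same grasp; the last joint's range is limited). The gripper opens to 95 mm and grips with 3 to 60 N. Pads are 20 mm wide; open, the fingers measure 119 mm over their backs; the gripper's body (75 mm by 180 mm) begins 59 mm behind the grasp point.
Start: joints at [-1.244, 0.491, 1.559, -0, 1.092, -0.106], TCP at [262.158, -567.379, 225.661] pointing down, gripper open.
Joint ranges: [-3.1, 3.1], [-0.84, 2.19], [0.05, 2.79], [-1.13, 4.28], [0.06, 2.93], [-2.69, 2.69]. Speed limits (rad/s): [2.22, 2.22, 2.79, 3.14, 3.14, 3.14].

### API

Orientations are given as [roll, pitch, yaw] about the fixed x, y, z axes, in that order (R = Rz(yaw) Ry(pitch) Rx(roll)).
In Python, from cell import status, imaging, env gives the robot as it stands. The module is installed in compiled form; this text tells all that it offers.
- The arm moves only by the tool apply_moves, never from a script. Its argument "increments" is a list of rows, each a list of 5 numbers: the closure, from 0 (fully open) to 1 (shut), then the shift along the tool's x, y, z in mm, then the turn about the tool's x in degrees. A call has 1 to 10 rows; each row shifts and turns the commanded pose from where the row before left it, along the tool's axes as they then stand; what a row does not reach is not made up. A row lasts 1/10 s, in which the tool goes at most 50 mm and 8.59 degrees, less where a joint would pass 70% of its speed; a pose out of reach is approached as far as the arm can. A call with a gripper value outside its range is refused whole. The fingers move at their own pace and stop on an object; the grip force is fixed at half the most. Time passes only in rows, so rows that do not move let the fingers close. It gives the time, the measured TCP pose, the force and the opening at its end, in the units of the state.
- status.state(): the state, without advancing time (a new reading comes with each control period).
- imaging.read_camera(name): name is "side" or "top"; returns a dict with "pixels" (400x640x3 uint8, red, green, blue), "fovy" (degrees; the focal length in pixels is half the picture's height over the tangent of half this angle, whatever the lens; pixels are square), "cx", "cy" (the principal point, pixels), "R" (3x3) and "t" (3): a world point X has camera coordinates R X + t. Camera axes: x right, y down, z forward; pixel columns grow to the right and rows downward; lengths in mm; the calibration is good to about 2 mm. A picture is of the moment at which its call begins. There is no depth.
- env.job_done(): hands the job in, once; it reports no verdict.
The state is a dict: "t": time; "joints": joint angles; "qvel": joint speeds; "tau": joint torques, N m; "eef_pos": TCP position; "tcp_rot": TCP orientation; "ft_force": force on the tool from outside, world axes, zero at the start; "moment": the same for the moment, N m; "opening": opening from 0.0 (shut) to 1.0 (fully open).
Only numpy, scipy, OpenCV 4.12 (cv2) and the standard library are available. Lean on these libraries where they do the work, as an engineer would, in place of code of your own. Each camera call takes 0.05 s, during which the arm holds its last target. There are 200 camera calls.

## Working session

There is one attempt and no reset: what is moved stays moved. The work goes in short steps, Python scripts to look and compute and a tool call to move; the robot and the scene stay as the last step left them, time stands still between calls to the robot, and variables do not carry over. Pictures are saved under pics/ and viewed, about 12 in all and at most 16, crops included, and the job is handed in when it is done.

Besides the shell and the picture viewer there is one more tool, called as a command line: name --pt "numbers of a row" for each row, then --argument value for the rest. apply_moves: Moves the arm, as the interface text tells. Its arguments: {"type":"object","properties":{"increments":{"type":"array"}},"required":["increments"]}

```bash
mkdir -p pics; cat > h.py <<'E'
import numpy as np, cv2
from cell import status, imaging, env
def cam(n):
    c=imaging.read_camera(n); c['f']=200/np.tan(np.radians(c['fovy'])/2); c['R']=np.array(c['R']).reshape(3,3); c['t']=np.array(c['t']).ravel(); return c
def save(c,name,crop=None,s=1):
    p=c['pixels'][:,:,::-1]
    if crop: x0,y0,x1,y1=crop; p=p[y0:y1,x0:x1]
    cv2.imwrite('pics/'+name+'.png',cv2.resize(np.ascontiguousarray(p),None,fx=s,fy=s,interpolation=cv2.INTER_CUBIC))
def ray(c,u,v,z):
    o=-c['R'].T@c['t']; d=c['R'].T@np.array([(u-c['cx'])/c['f'],(v-c['cy'])/c['f'],1]); return o+d*(z-o[2])/d[2]
def proj(c,X):
    q=c['R']@np.array(X,float)+c['t']; return c['f']*q[:2]/q[2]+[c['cx'],c['cy']]
E
python3 - <<'E'
from h import *
for n in('top','side'):
    c=cam(n); save(c,n+'0'); print(n,c['f'],c['cx'],c['cy'],-c['R'].T@c['t'],c['R'].round(3).tolist())
print(status.state(),env.tip_extent)
E
```

```text
top 502.88412662843893 324.8797259878581 200.93344996787218 [  83.42482351  204.28831292 1391.24146928] [[-0.4, -0.917, -0.006], [-0.844, 0.371, -0.388], [0.358, -0.15, -0.921]]
side 492.35921778572765 313.48841255326005 194.93371924422766 [1591.97547319  295.04158038 1238.40930776] [[-0.275, 0.961, 0.019], [0.696, 0.213, -0.686], [-0.664, -0.175, -0.727]]
{'t': 0.1, 'joints': array([-1.24360124e+00,  4.91517534e-01,  1.55936180e+00, -6.50686768e-06,
        1.09170519e+00, -1.05607325e-01]), 'qvel': array([-0.0001773 , -0.0014113 , -0.00054768,  0.00018816, -0.00099226,
        0.00046257]), 'tau': array([ 1.69483195e-03, -6.13623691e+01, -2.58605021e+01,  6.93362346e-02,
        4.70055628e-02, -5.46261754e-05]), 'eef_pos': array([ 262.08835839, -567.18149022,  225.11803586]), 'tcp_rot': array([3.04180386, 1.56980444, 1.90381294]), 'ft_force': array([ 0.10345986,  0.6436258 , -0.015795  ]), 'moment': array([-0.02290982,  0.00157882,  0.04491594]), 'opening': 1.0006454258922084} 11.0
```

View pics/top0.png

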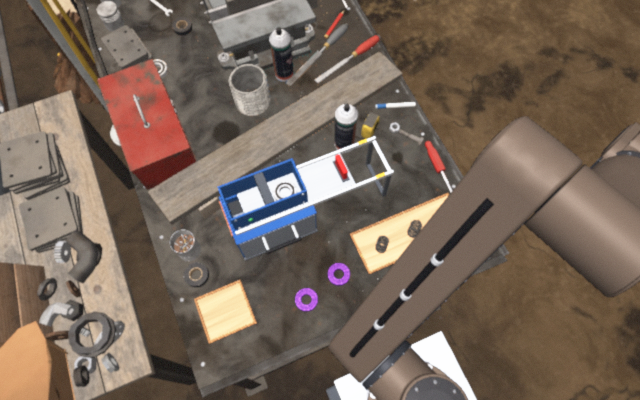

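View pics/side0.png

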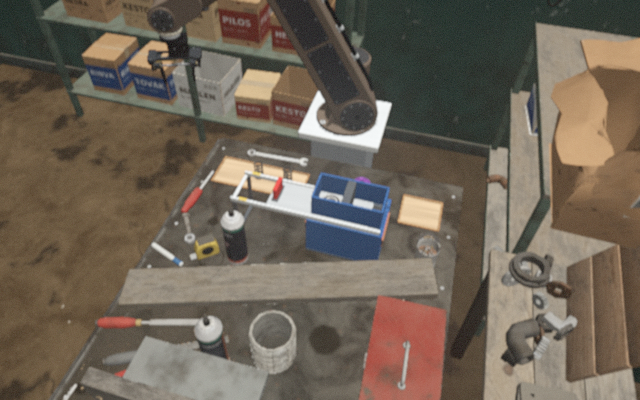

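The top view shows the drop box (268,205), the red tab (341,166) and springs at (382,244) and (415,228) on the right sheet. The left sheet (225,310) is empty, and the purple rings (306,299) and (338,273) are look-alikes. The arm may hide part of the right sheet, so I'll take closer crops.

```bash
python3 - <<'E'
from h import *
c=cam('top'); s=cam('side')
a=cv2.resize(c['pixels'][130:290,190:470,::-1],None,fx=2.85,fy=2.85,interpolation=3)
cv2.imwrite('pics/t1.png',a)
b=cv2.resize(s['pixels'][140:270,200:460,::-1],None,fx=3,fy=3,interpolation=3)
cv2.imwrite('pics/s1.png',b)
for uv in [(382,247),(415,231)]: print(ray(c,*uv,33))
E
```

```text
[ 417.26529523 -108.57234629   33.        ]
[ 422.36052844 -215.84590761   33.        ]
```

View pics/t1.png

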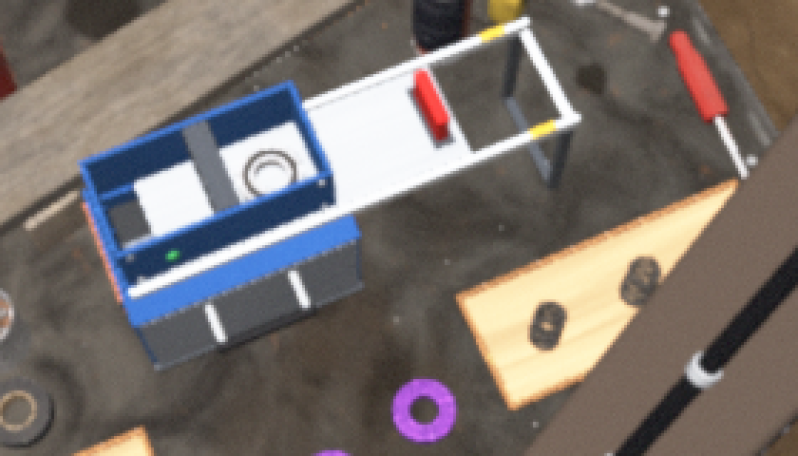

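View pics/s1.png

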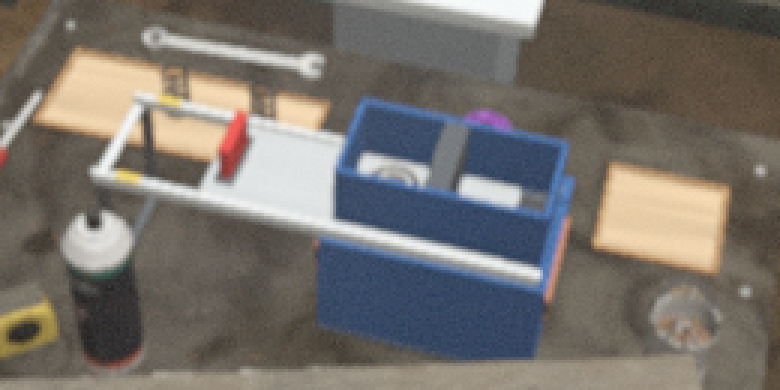

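The crops show two springs, at top crop (547,326) and (640,280). The side view agrees, with nothing else standing on either sheet. The grey right-bay ring is the waiting bearing, and the purple rings lie on the bench. The gate is partly open. Next I'll fit the box pose from the rim corners.

```bash
cat >> h.py <<'E'
def box2w(P,b):
    c,s=np.cos(b[2]),np.sin(b[2]); return np.array([b[0]+c*P[0]-s*P[1],b[1]+s*P[0]+c*P[1],P[2]])
def w2box(X,b):
    c,s=np.cos(b[2]),np.sin(b[2]); d=np.array(X[:2])-b[:2]; return np.array([c*d[0]+s*d[1],-s*d[0]+c*d[1]])
E
python3 - <<'E'
from h import *
from scipy.optimize import least_squares
c=cam('top'); s=cam('side')
C=[(61,-103,233),(-41,-103,233),(-41,103,233),(61,103,233)]
T=[(293,83),(332,176),(125,258),(82,162)]; S=[(335,172),(365,98),(568,143),(552,213)]
T=[(u/2.85+190,v/2.85+130) for u,v in T]; S=[(u/3+200,v/3+140) for u,v in S]
f=lambda b:np.concatenate([proj(c,box2w(p,b))-t for p,t in zip(C,T)]+[proj(s,box2w(p,b))-t for p,t in zip(C,S)])
r=least_squares(f,[600,100,0.1]); print(r.x,r.fun.round(1)); b=r.x
np.save('b.npy',b)
h=cv2.cvtColor(c['pixels'],cv2.COLOR_RGB2HSV)
for nm,cc,roi in (('top',c,(320,145,365,190)),('side',s,(265,165,290,205))):
    h=cv2.cvtColor(cc['pixels'],cv2.COLOR_RGB2HSV)
    m=((h[...,0]<8)|(h[...,0]>172))&(h[...,1]>150)&(h[...,2]>90); k=np.zeros_like(m); x0,y0,x1,y1=roi; k[y0:y1,x0:x1]=1
    v,u=np.nonzero(m&k); print(nm,u.mean(),v.mean(),len(u)); X=ray(cc,u.mean(),v.mean(),182); print(X,w2box(X,b))
# bands, hsv yellow
for nm,cc in (('top',c),('side',s)):
    h=cv2.cvtColor(cc['pixels'],cv2.COLOR_RGB2HSV)
    m=((abs(h[...,0].astype(int)-25)<7)&(h[...,1]>170)&(h[...,2]>150)).astype(np.uint8)
    n,_,st,ce=cv2.connectedComponentsWithStats(m)
    for i in range(1,n):
        if st[i,4]>8:
            X=ray(cc,*ce[i],161);q=w2box(X,b)
            if abs(q[1]+311)<40: print(nm,ce[i],st[i,4],X,q)
# springs: dark blobs within sheet
for nm,cc,roi in (('top',c,(355,210,430,270)),('side',s,(225,155,305,205))):
    x0,y0,x1,y1=roi; p=cc['pixels'].max(2); m=np.zeros(p.shape,np.uint8); m[y0:y1,x0:x1]=(p[y0:y1,x0:x1]<95)
    n,_,st,ce=cv2.connectedComponentsWithStats(m)
    for i in range(1,n):
        if st[i,4]>25: print(nm,st[i],ce[i],ray(cc,*ce[i],33))
h0=box2w((-75-42,0,126),b);print('handle',h0)
E
```

```text
[6.17294296e+02 1.47348028e+02 2.21600347e-03] [-0.6 -1.2  1.  -0.9 -3.5  1.2 -1.9  0.4 -1.3 -1.9 -1.7 -1.4 -0.2 -1.8
 -1.2  0.3]
top 340.8201438848921 166.58992805755395 139
[627.90129199 -72.3714996  182.        ] [  10.12007137 -219.74249373]
side 277.3076923076923 187.47435897435898 78
[629.88529564 -71.75935494 182.        ] [  12.10542666 -219.13474712]
top [365.96153846 131.42307692] 26 [ 709.77241861 -187.5267605   161.        ] [  91.73581272 -335.07889844]
top [355 210  47  20 486] [371.00617284 216.218107  ] [ 513.6418056  -120.42510275   33.        ]
top [355 248  11  22 120] [358.14166667 262.05833333] [404.53315061 -28.40793348  33.        ]
top [422 262   8   8  36] [426.66666667 266.66666667] [ 316.28140601 -196.89891399   33.        ]
side [282 162   9   7  43] [285.76744186 164.60465116] [ 377.56018427 -131.50440616   33.        ]
side [247 178  22  23 159] [255.55974843 194.06918239] [ 544.87666272 -183.28165092   33.        ]
side [225 190  16  15  57] [230.28070175 198.78947368] [ 589.72584064 -255.86850246   33.        ]
handle [500.29458301 147.0887563  126.        ]
```

```bash
python3 - <<'E'
from h import *
c=cam('top'); s=cam('side'); b=np.load('b.npy')
for cc,pts in ((c,[(362.6,141.6),(379.8,175.3)]),(s,[(256.7,173.7),(242.7,199)])):
    for q in pts: X=ray(cc,*q,161); print(X.round(1),w2box(X,b).round(1))
# per view rim corners
T=[(293,83),(332,176),(125,258),(82,162)]; S=[(335,172),(365,98),(568,143),(552,213)]
for u,v in T: print('T',ray(c,u/2.85+190,v/2.85+130,233).round(1))
for u,v in S: print('S',ray(s,u/3+200,v/3+140,233).round(1))
k=[]
for n,cc in (('t',c),('s',s)):
    p=cc['pixels'][:,:,::-1].copy()
    for P in C if 0 else [(61,-103,233),(-41,-103,233),(-41,103,233),(61,103,233),(-46,-311.5,161),(66,-311.5,161),(-46,103,161),(-117,-50,126),(-117,50,126)]:
        u,v=proj(cc,box2w(P,b)); cv2.drawMarker(p,(int(round(u)),int(round(v))),(0,255,0),cv2.MARKER_CROSS,3,1)
    for P in [(417,-108,0),(422,-216,0),(417,-108,66),(422,-216,66)]:
        u,v=proj(cc,P); cv2.drawMarker(p,(int(round(u)),int(round(v))),(0,0,255),cv2.MARKER_CROSS,3,1)
    k.append(p)
a=np.vstack([cv2.resize(k[0][130:270,190:470],(800,400),interpolation=2)[:300+0],cv2.resize(k[1][150:250,210:410],(800,400),interpolation=2)[:300]])
a=cv2.resize(np.vstack([k[0][130:260,200:460],k[1][150:240,200:460]]),None,fx=2.7,fy=2.7,interpolation=2)
cv2.imwrite('pics/o1.png',a)
E
```

```text
[ 684.  -164.9  161. ] [  66.  -312.4]
[ 570.8 -163.1  161. ] [ -47.2 -310.3]
[ 572.7 -160.   161. ] [ -45.2 -307.2]
[ 686.2 -161.9  161. ] [  68.2 -309.4]
T [674.7  44.3 233. ]
T [575.2  47.6 233. ]
T [575.7 241.3 233. ]
T [677.1 245.8 233. ]
S [684.6  50.1 233. ]
S [580.8  50.6 233. ]
S [583.2 252.  233. ]
S [675.9 253.5 233. ]
```

View pics/o1.png

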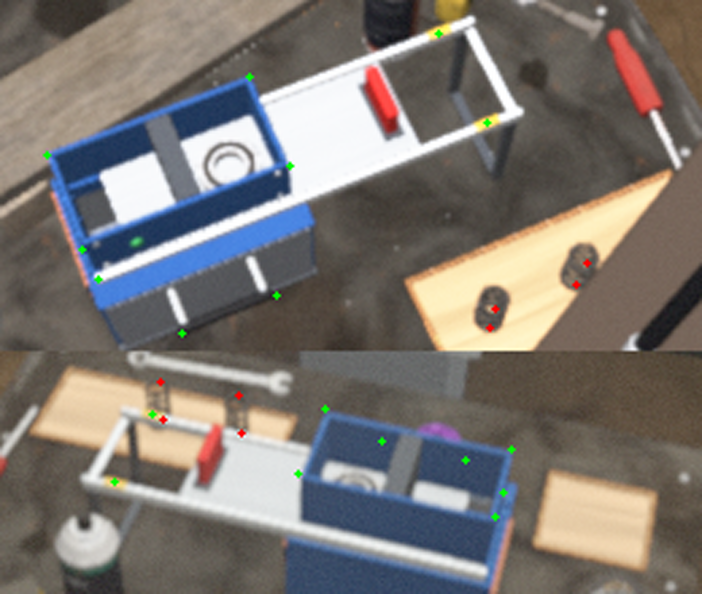

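The overlay agrees with the box at about (617,147) with yaw about 0. The bands land at box y = -311±3 as expected. The tab is at about (629,-72), so the gate is about 34 mm open. Next I'll work out the tool orientation and refine the spring positions from both views.

```bash
cat >> h.py <<'E'
from scipy.spatial.transform import Rotation as Ro
def rows(target=None,yaw=None):
    s=status.state(); R=Ro.from_euler('xyz',s['tcp_rot']).as_matrix()
    print('pos',np.round(s['eef_pos'],1),'F',np.round(s['ft_force'],1),'op',round(s['opening'],3),'t',round(s['t'],2)); print('toolaxes(cols)',R.round(3).tolist(),'q6',s['joints'][5].round(2))
    if target is not None: print('shift',(R.T@(np.array(target)-s['eef_pos'])).round(1))
def tri(obs):
    A=np.zeros((3,3));y=np.zeros(3)
    for c,u,v in obs:
        o=-c['R'].T@c['t']; d=c['R'].T@np.array([(u-c['cx'])/c['f'],(v-c['cy'])/c['f'],1]); d/=np.linalg.norm(d); M=np.eye(3)-np.outer(d,d); A+=M;y+=M@o
    return np.linalg.solve(A,y)
E
python3 - <<'E'
from h import *
c=cam('top'); s=cam('side')
print(tri([(c,382.6,244.1),(s,287.4,172.6)]),tri([(c,414.8,229.3),(s,258.1,167.4)]))
for q in[(382.6,244.1),(414.8,229.3)]: print(ray(c,*q,33))
for q in[(287.4,172.6),(258.1,167.4)]: print(ray(s,*q,33))
rows((629,-72,300))
print('can',ray(c,346,112,216))
E
```

```text
[ 422.24436038 -111.36168988   40.71897076] [ 425.90739978 -217.02479588   38.65472311]
[ 424.28364174 -113.89551933   33.        ]
[ 427.16319372 -217.70824081   33.        ]
[ 414.81895004 -113.23226969   33.        ]
[ 420.18677088 -220.55507046   33.        ]
pos [ 262.1 -567.4  225.6] F [-0.8  0.2 -0.2] op 1.002 t 0.5
toolaxes(cols) [[0.0, 0.908, 0.419], [-0.0, 0.419, -0.908], [-1.0, -0.0, 0.0]] q6 -0.11
shift [ -74.4  540.8 -295.8]
can [ 759.21645007 -146.28632263  216.        ]
```

apply_moves --pt "0.5 -33 0 0 8.3" --pt "0.5 -33 0 0 8.3" --pt "0.5 -34 0 0 8.2" --pt "0.5 0 0 0 0" --pt "0.5 0 0 0 0"

```text
t: 1.0
eef_pos: [262.1, -567.3, 326.0]
tcp_rot: [0.337, 1.57, -1.232]
ft_force: [0.2, 0.2, -0.8]
opening: 0.636
```

```bash
python3 -c "
from h import *
rows((629,-72,325))"
```

```text
pos [ 262.1 -567.3  326. ] F [ 0.2  0.2 -0.8] op 0.636 t 1.0
toolaxes(cols) [[0.0, 1.0, 0.001], [-0.001, 0.001, -1.0], [-1.0, 0.0, 0.001]] q6 0.33
shift [   0.6  367.5 -494.8]
```

apply_moves --pt "0.4 0 25 -33 0" --pt "0.4 0 25 -33 0" --pt "0.4 0 25 -33 0" --pt "0.4 0 25 -33 0" --pt "0.4 0 25 -33 0" --pt "0.4 0 25 -33 0" --pt "0.4 0 25 -33 0" --pt "0.4 0 25 -33 0" --pt "0.4 0 25 -33 0" --pt "0.4 0 25 -33 0"

```text
t: 2.0
eef_pos: [512.6, -235.7, 324.3]
tcp_rot: [-2.076, 1.569, 2.638]
ft_force: [0.4, -0.3, -0.2]
opening: 0.601
```

```bash
python3 -c "
from h import *
rows((629,-72,325))"
```

```text
pos [ 512.6 -235.7  324.3] F [ 0.4 -0.3 -0.2] op 0.601 t 2.0
toolaxes(cols) [[-0.002, 1.0, 0.002], [0.001, 0.002, -1.0], [-1.0, -0.002, -0.001]] q6 1.02
shift [  -0.8  116.6 -163.5]
```

apply_moves --pt "0.4 0 23 -33 0" --pt "0.4 0 23 -33 0" --pt "0.4 0 23 -33 0" --pt "0.4 0 23 -33 0" --pt "0.4 0 24 -32 0" --pt "0.4 0 0 0 0"

```text
t: 2.6
eef_pos: [629.6, -69.8, 323.4]
tcp_rot: [-2.052, 1.568, 2.665]
ft_force: [-0.3, -0.5, 0.3]
opening: 0.599
```

```bash
python3 - <<'E'
from h import *
rows((629,-72,179))
c=cam('top'); s=cam('side')
cv2.imwrite('pics/a.png',np.hstack([cv2.resize(c['pixels'][120:290,290:470,::-1],(400,378)),cv2.resize(s['pixels'][130:300,200:380,::-1],(400,378))]))
E
```

```text
pos [629.6 -69.8 323.4] F [-0.3 -0.5  0.3] op 0.599 t 2.6
toolaxes(cols) [[-0.002, 1.0, 0.005], [0.001, 0.005, -1.0], [-1.0, -0.002, -0.001]] q6 1.35
shift [144.4  -0.3   2.4]
```

View pics/a.png

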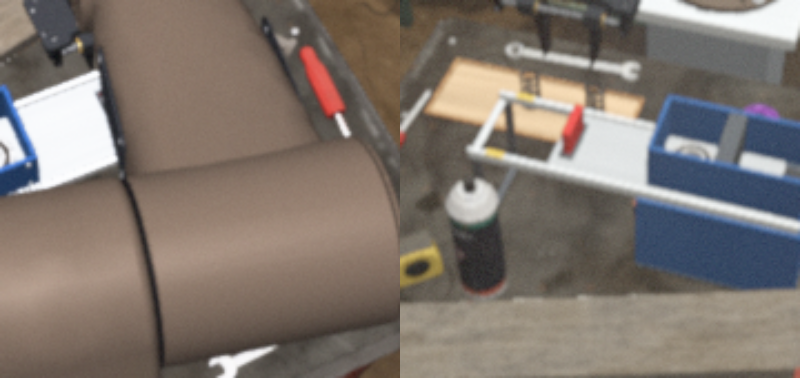

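The fingers (side crop 545,35 and 595,45) are above and either side of the tab (572,130). I'm descending now, and the two springs haven't moved.

apply_moves --pt "0.4 30 0 2 0" --pt "0.4 30 0 0 0" --pt "0.4 30 0 0 0" --pt "0.4 30 0 0 0" --pt "0.4 23 0 0 0" --pt "0.4 0 0 0 0" --pt "0.95 0 0 0 0" --pt "0.95 0 0 0 0" --pt "0.95 0 0 0 0" --pt "0.95 0 0 0 0"

```text
t: 3.7
eef_pos: [628.4, -75.5, 183.6]
tcp_rot: [1.282, 1.569, -0.289]
ft_force: [-1.2, 1.1, 0.7]
opening: 0.319
```

apply_moves --pt "0.95 0 0 0 0" --pt "0.95 0 0 0 0"

```text
t: 3.9
eef_pos: [628.2, -74.8, 182.9]
tcp_rot: [2.664, 1.57, 1.093]
ft_force: [-0.3, 8.2, 4.2]
opening: 0.151
```

apply_moves --pt "0.95 0 0 -8 0" --pt "0.95 0 0 -8 0" --pt "0.95 0 0 -8 0" --pt "0.95 0 0 -6 0" --pt "0.95 0 0 0 0"

```text
t: 4.4
eef_pos: [628.4, -45.8, 183.0]
tcp_rot: [0.558, 1.569, -1.014]
ft_force: [0.1, -4.7, 0.7]
opening: 0.143
```

apply_moves --pt "0.95 0 0 -4 0" --pt "0.95 0 0 -4 0" --pt "0.95 0 0 -3 0" --pt "0.95 0 0 0 0"

```text
t: 4.8
eef_pos: [628.5, -38.0, 183.0]
tcp_rot: [0.172, 1.565, -1.399]
ft_force: [-0.7, -23.8, 1.4]
opening: 0.148
```

The gate stopped at TCP y = -38 with 24 N, which matches the predicted shut position of -37.6. I'm releasing, rising and going to spring 1.

apply_moves --pt "0.4 0 0 3 0" --pt "0.4 0 0 0 0" --pt "0.4 0 0 0 0" --pt "0.4 -30 0 0 0" --pt "0.4 -40 0 0 0" --pt "0.4 -30 0 0 0" --pt "0.4 0 -35 15 0" --pt "0.4 0 -35 15 0" --pt "0.4 0 -35 15 0" --pt "0.4 0 -30 10 0"

```text
t: 5.8
eef_pos: [491.5, -92.4, 282.6]
tcp_rot: [0.41, 1.571, -1.16]
ft_force: [-0.3, -0.1, -1.0]
opening: 0.602
```

apply_moves --pt "0.4 0 -30 10 0" --pt "0.4 0 -30 10 0" --pt "0.4 0 0 0 0"

```text
t: 6.1
eef_pos: [430.7, -112.4, 283.0]
tcp_rot: [-1.249, 1.571, -2.821]
ft_force: [0.7, -0.4, 0.2]
opening: 0.6
```

```bash
python3 - <<'E'
from h import *
rows((421,-113,150))
c=cam('top'); s=cam('side')
cv2.imwrite('pics/b.png',np.hstack([cv2.resize(c['pixels'][120:290,290:470,::-1],(400,378)),cv2.resize(s['pixels'][130:230,200:306,::-1],(400,378))]))
E
```

```text
pos [ 430.7 -112.4  283. ] F [ 0.7 -0.4  0.2] op 0.6 t 6.1
toolaxes(cols) [[-0.0, 1.0, -0.001], [-0.0, -0.001, -1.0], [-1.0, -0.0, 0.0]] q6 1.17
shift [133.   -9.6   0.6]
```

View pics/b.png

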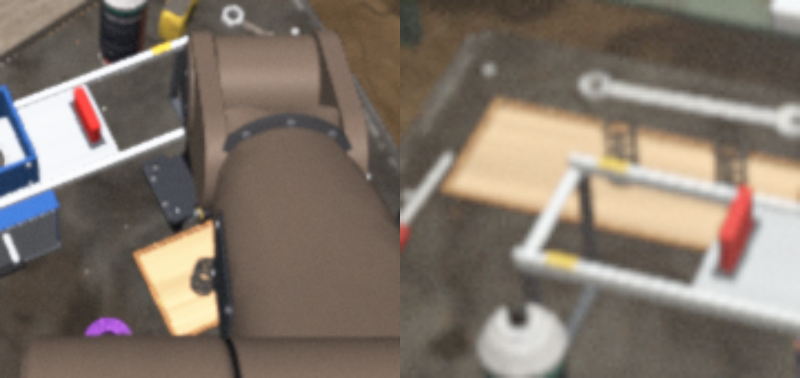

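Both springs are still standing. The gate tab has moved to top (330,172), consistent with shut. I'm descending on spring 1.

apply_moves --pt "0.2 40 -9 0 0" --pt "0.2 40 0 0 0" --pt "0.2 40 0 0 0" --pt "0.2 40 0 0 0" --pt "0.2 40 0 0 0" --pt "0.2 30 0 0 0" --pt "0.2 15 0 0 0" --pt "0.2 0 0 0 0" --pt "0.9 0 0 0 0" --pt "0.9 0 0 0 0"

```text
t: 7.2
eef_pos: [425.0, -112.4, 38.4]
tcp_rot: [1.138, 1.569, -0.432]
ft_force: [-0.8, 0.6, 0.4]
opening: 0.686
```

apply_moves --pt "0.9 0 0 0 0" --pt "0.9 0 0 0 0" --pt "0.9 0 0 0 0"

```text
t: 7.5
eef_pos: [424.4, -112.5, 38.1]
tcp_rot: [1.093, 1.57, -0.478]
ft_force: [0.4, 0.4, -0.3]
opening: 0.437
```

apply_moves --pt "0.9 0 0 0 0" --pt "0.9 0 0 0 0" --pt "0.9 0 0 0 0"

```text
t: 7.8
eef_pos: [424.3, -112.4, 37.8]
tcp_rot: [1.019, 1.57, -0.552]
ft_force: [0.1, 1.0, 6.3]
opening: 0.344
```

apply_moves --pt "0.9 -25 0 0 0" --pt "0.9 -40 0 0 0" --pt "0.9 -40 0 0 0" --pt "0.9 -40 0 0 0" --pt "0.9 -40 0 0 0" --pt "0.9 -40 0 0 0" --pt "0.9 -40 10 -15 0" --pt "0.9 -5 18 -30 0" --pt "0.9 0 18 -30 0" --pt "0.9 0 18 -30 0"

```text
t: 8.8
eef_pos: [488.5, -6.2, 307.9]
tcp_rot: [1.224, 1.57, -0.348]
ft_force: [0.3, -0.8, -1.3]
opening: 0.35
```

apply_moves --pt "0.9 0 18 -32 0" --pt "0.9 0 18 -32 0" --pt "0.9 0 18 -32 0" --pt "0.9 0 18 -32 0" --pt "0.9 0 18 -32 0" --pt "0.9 0 18 -32 0" --pt "0.9 0 0 0 0" --pt "0.9 0 0 0 0"

```text
t: 9.6
eef_pos: [595.9, 185.0, 306.7]
tcp_rot: [-1.229, 1.569, -2.799]
ft_force: [-1.0, 0.0, -0.7]
opening: 0.341
```

```bash
python3 - <<'E'
from h import *
rows((605,199,300))
c=cam('top'); s=cam('side')
cv2.imwrite('pics/c.png',np.hstack([cv2.resize(c['pixels'][100:280,190:380,::-1],(400,378)),cv2.resize(s['pixels'][90:260,230:410,::-1],(400,378))]))
E
```

```text
pos [595.9 185.  306.7] F [-1.   0.  -0.7] op 0.341 t 9.6
toolaxes(cols) [[-0.002, 1.0, 0.001], [-0.001, 0.001, -1.0], [-1.0, -0.002, 0.001]] q6 1.77
shift [  6.6   9.1 -14. ]
```

View pics/c.png

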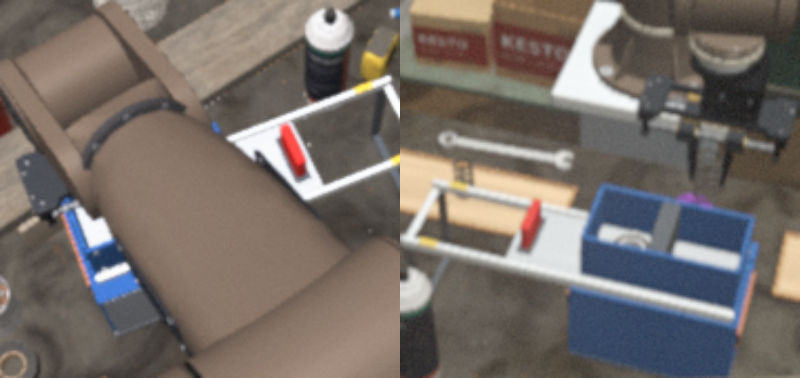

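The side view (710,165) shows the spring held above the left bay. I'm aligning and lowering.

apply_moves --pt "0.9 0 9 -14 0" --pt "0.9 0 0 0 0" --pt "0.9 15 0 0 0" --pt "0.9 20 0 0 0" --pt "0.9 20 0 0 0" --pt "0.9 20 0 0 0" --pt "0.9 0 0 0 0"

```text
t: 10.4
eef_pos: [603.9, 197.3, 230.5]
tcp_rot: [-1.304, 1.566, -2.876]
ft_force: [-0.1, -0.7, -1.5]
opening: 0.346
```

apply_moves --pt "0.9 15 0 -1 0" --pt "0.9 15 0 0 0" --pt "0.9 2 0 0 0" --pt "0.9 0 0 0 0"

```text
t: 10.8
eef_pos: [605.3, 199.2, 201.5]
tcp_rot: [1.495, 1.57, -0.076]
ft_force: [-1.0, 0.6, -1.8]
opening: 0.347
```

apply_moves --pt "0.9 4 0 0 0" --pt "0.9 0 0 0 0" --pt "0.5 0 0 0 0" --pt "0.5 0 0 0 0" --pt "0.5 0 0 0 0" --pt "0.5 -30 0 0 0" --pt "0.5 -40 0 0 0" --pt "0.5 -40 0 0 0" --pt "0.5 0 0 0 0"

```text
t: 11.7
eef_pos: [606.6, 200.0, 312.5]
tcp_rot: [1.775, 1.562, 0.204]
ft_force: [-0.3, 0.6, -0.0]
opening: 0.504
```

apply_moves --pt "0.5 0 -18 40 0" --pt "0.5 0 -18 40 0" --pt "0.5 0 -18 40 0" --pt "0.5 0 -18 40 0" --pt "0.5 0 -18 40 0" --pt "0.5 0 -18 40 0" --pt "0.5 0 -18 40 0" --pt "0.5 0 -18 40 0" --pt "0.5 0 -18 40 0" --pt "0.5 0 -18 40 0"

```text
t: 12.7
eef_pos: [424.1, -201.7, 306.5]
tcp_rot: [0.817, 1.571, -0.753]
ft_force: [1.2, -0.5, -0.1]
opening: 0.503
```

```bash
python3 - <<'E'
from h import *
rows((424,-219,150))
c=cam('top'); s=cam('side')
cv2.imwrite('pics/d.png',np.hstack([cv2.resize(c['pixels'][120:300,205:415,::-1],(440,378)),cv2.resize(s['pixels'][140:260,200:400,::-1],(630,378))])[:,:800] if 0 else np.vstack([cv2.resize(c['pixels'][140:290,200:470,::-1],(500,278)),cv2.resize(s['pixels'][140:260,200:400,::-1],(500,300))]))
E
```

```text
pos [ 424.1 -201.7  306.5] F [ 1.2 -0.5 -0.1] op 0.503 t 12.7
toolaxes(cols) [[0.0, 1.0, 0.0], [-0.0, 0.0, -1.0], [-1.0, 0.0, 0.0]] q6 0.99
shift [ 1.565e+02 -1.000e-01  1.720e+01]
```

View pics/d.png

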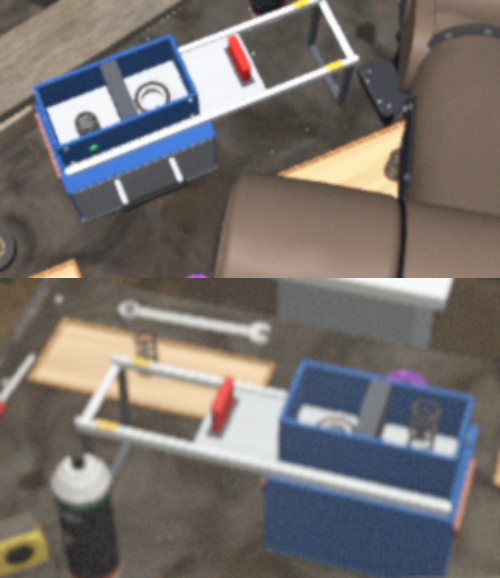

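Spring 1 stands in the left bay (side crop 425,425). Spring 2 hasn't moved (side pixel 259,168), so I'm going for it.

apply_moves --pt "0.2 30 0 17 0" --pt "0.2 40 0 0 0" --pt "0.2 40 0 0 0" --pt "0.2 40 0 0 0" --pt "0.2 40 0 0 0" --pt "0.2 40 0 0 0" --pt "0.2 25 0 0 0" --pt "0.2 14 0 0 0" --pt "0.2 0 0 0 0" --pt "0.9 0 0 0 0"

```text
t: 13.8
eef_pos: [425.4, -217.0, 37.8]
tcp_rot: [-2.103, 1.571, 2.61]
ft_force: [-0.0, 0.4, -0.3]
opening: 0.758
```

apply_moves --pt "0.9 0 0 0 0" --pt "0.9 0 0 0 0" --pt "0.9 0 0 0 0" --pt "0.9 0 0 0 0" --pt "0.9 0 0 0 0" --pt "0.9 0 0 0 0" --pt "0.9 0 0 0 0"

```text
t: 14.5
eef_pos: [425.3, -217.5, 37.8]
tcp_rot: [0.831, 1.57, -0.74]
ft_force: [-0.6, -0.1, 4.5]
opening: 0.344
```

apply_moves --pt "0.9 -25 0 0 0" --pt "0.9 -40 0 0 0" --pt "0.9 -40 0 0 0" --pt "0.9 -40 0 0 0" --pt "0.9 -40 0 0 0" --pt "0.9 -40 0 0 0" --pt "0.9 -40 10 -16 0" --pt "0.9 -5 18 -30 0" --pt "0.9 0 18 -35 0" --pt "0.9 0 18 -35 0"

```text
t: 15.5
eef_pos: [489.4, -100.2, 307.8]
tcp_rot: [1.046, 1.57, -0.526]
ft_force: [-0.1, -0.6, -1.8]
opening: 0.344
```

apply_moves --pt "0.9 0 18 -34 0" --pt "0.9 0 18 -34 0" --pt "0.9 0 18 -34 0" --pt "0.9 0 18 -34 0" --pt "0.9 0 18 -34 0" --pt "0.9 0 18 -34 0" --pt "0.9 0 18 -34 0" --pt "0.9 0 18 -34 0" --pt "0.9 0 16 -28 0" --pt "0.9 0 0 0 0"

```text
t: 16.5
eef_pos: [649.9, 201.8, 306.0]
tcp_rot: [-1.692, 1.569, 3.024]
ft_force: [-0.3, 0.3, -1.6]
opening: 0.342
```

```bash
python3 - <<'E'
from h import *
rows((649,199,300))
c=cam('top'); s=cam('side')
save(s,'e',(220,90,420,260),3)
E
```

```text
pos [649.9 201.8 306. ] F [-0.3  0.3 -1.6] op 0.342 t 16.5
toolaxes(cols) [[-0.002, 1.0, 0.003], [0.0, 0.003, -1.0], [-1.0, -0.002, -0.0]] q6 1.77
shift [ 6.  -0.9  2.8]
```

View pics/e.png

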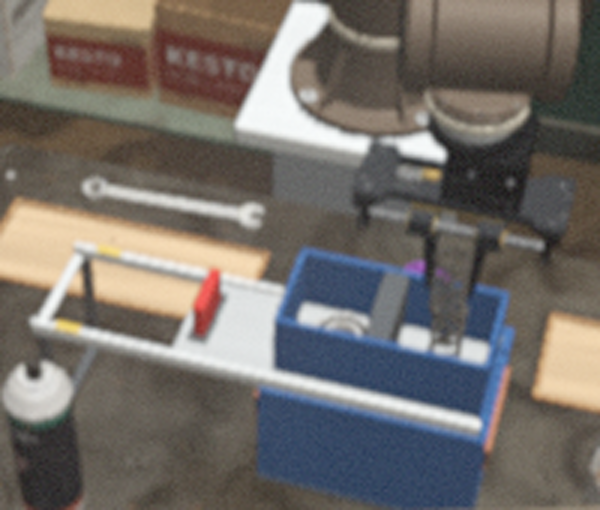

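The held spring hangs over the bay, and the right sheet is now empty. I'm lowering it.

apply_moves --pt "0.9 15 0 3 0" --pt "0.9 20 0 0 0" --pt "0.9 20 0 0 0" --pt "0.9 20 0 0 0" --pt "0.9 0 0 0 0"

```text
t: 17.1
eef_pos: [647.9, 194.2, 230.2]
tcp_rot: [-1.326, 1.566, -2.898]
ft_force: [-0.1, -0.2, -1.5]
opening: 0.345
```

apply_moves --pt "0.9 15 0 0 0" --pt "0.9 14 0 0 0" --pt "0.9 4 0 0 0" --pt "0.9 0 0 0 0"

```text
t: 17.5
eef_pos: [649.0, 195.3, 199.4]
tcp_rot: [-1.251, 1.57, -2.822]
ft_force: [0.5, 0.1, -2.0]
opening: 0.347
```

apply_moves --pt "0.9 2 0 -3 0" --pt "0.9 0 0 0 0" --pt "0.5 0 0 0 0" --pt "0.5 0 0 0 0" --pt "0.5 0 0 0 0" --pt "0.5 -30 0 0 0" --pt "0.5 -40 0 0 0" --pt "0.5 -40 0 0 0" --pt "0.5 0 0 0 0"

```text
t: 18.4
eef_pos: [650.5, 198.9, 313.9]
tcp_rot: [1.759, 1.561, 0.189]
ft_force: [-0.0, 0.4, -0.7]
opening: 0.501
```

apply_moves --pt "0.5 0 -3 35 0" --pt "0.5 0 -3 35 0" --pt "0.5 0 -3 35 0" --pt "0.5 0 -3 35 0" --pt "0.5 0 -3 35 0" --pt "0.5 0 -3 35 0" --pt "0.5 0 -2 27 0" --pt "0.5 0 0 0 0"

```text
t: 19.2
eef_pos: [628.9, -41.4, 307.2]
tcp_rot: [-0.619, 1.57, -2.193]
ft_force: [0.5, -0.1, -0.9]
opening: 0.501
```

```bash
python3 - <<'E'
from h import *
rows((628,-38,183))
c=cam('top'); s=cam('side')
cv2.imwrite('pics/f.png',np.vstack([cv2.resize(c['pixels'][140:290,170:440,::-1],(500,278)),cv2.resize(s['pixels'][140:260,200:480,::-1],(700,300))[:, 100:600]]))
E
```

```text
pos [628.9 -41.4 307.2] F [ 0.5 -0.1 -0.9] op 0.501 t 19.2
toolaxes(cols) [[-0.0, 1.0, -0.003], [-0.001, -0.003, -1.0], [-1.0, -0.0, 0.001]] q6 1.4
shift [124.2  -0.8  -3.4]
```

View pics/f.png

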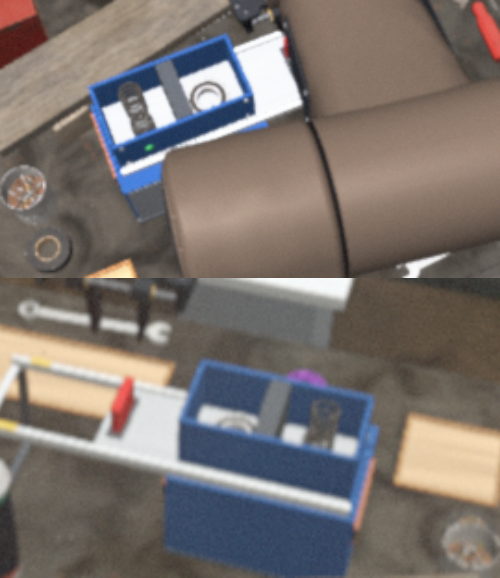

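Both springs are in the left bay, and both sheets are empty. Next I'll grip the tab and pull 106 mm, to TCP y of about -144. The band measurement gives -143.

apply_moves --pt "0.5 30 0 -3 0" --pt "0.5 30 0 0 0" --pt "0.5 30 0 0 0" --pt "0.5 25 0 0 0" --pt "0.5 9 0 0 0" --pt "0.5 0 0 0 0" --pt "0.95 0 0 0 0" --pt "0.95 0 0 0 0" --pt "0.95 0 0 0 0" --pt "0.95 0 0 0 0"

```text
t: 20.3
eef_pos: [629.4, -35.4, 184.4]
tcp_rot: [1.348, 1.57, -0.223]
ft_force: [0.3, 0.6, -0.4]
opening: 0.22
```

apply_moves --pt "0.95 0 0 0 0" --pt "0.95 0 0 0 0"

```text
t: 20.5
eef_pos: [629.4, -38.1, 184.3]
tcp_rot: [0.232, 1.567, -1.34]
ft_force: [-2.2, -16.4, 1.7]
opening: 0.151
```

apply_moves --pt "0.95 0 0 8 0" --pt "0.95 0 0 10 0" --pt "0.95 0 0 12 0" --pt "0.95 0 0 12 0" --pt "0.95 0 0 12 0" --pt "0.95 0 0 12 0" --pt "0.95 0 0 10 0" --pt "0.95 0 0 8 0" --pt "0.95 0 0 0 0"

```text
t: 21.4
eef_pos: [628.8, -118.9, 184.2]
tcp_rot: [-2.884, 1.569, 1.828]
ft_force: [-3.9, 5.4, 5.1]
opening: 0.139
```

apply_moves --pt "0.95 0 0 8 0" --pt "0.95 0 0 8 0" --pt "0.95 0 0 8 0" --pt "0.95 0 0 2 0" --pt "0.95 0 0 0 0" --pt "0.95 0 0 0 0" --pt "0.95 0 0 0 0"

```text
t: 22.1
eef_pos: [628.6, -144.6, 184.2]
tcp_rot: [-2.592, 1.569, 2.12]
ft_force: [-4.5, 6.1, 5.2]
opening: 0.143
```

```bash
python3 - <<'E'
from h import *
rows()
c=cam('top'); s=cam('side')
cv2.imwrite('pics/g.png',np.vstack([cv2.resize(c['pixels'][140:290,170:440,::-1],(500,278)),cv2.resize(s['pixels'][140:260,200:400,::-1],(500,300))]))
E
```

```text
pos [ 628.6 -144.6  184.2] F [-4.5  6.1  5.2] op 0.143 t 22.1
toolaxes(cols) [[-0.001, 1.0, -0.0], [0.001, -0.0, -1.0], [-1.0, -0.001, -0.001]] q6 1.24
```

View pics/g.png

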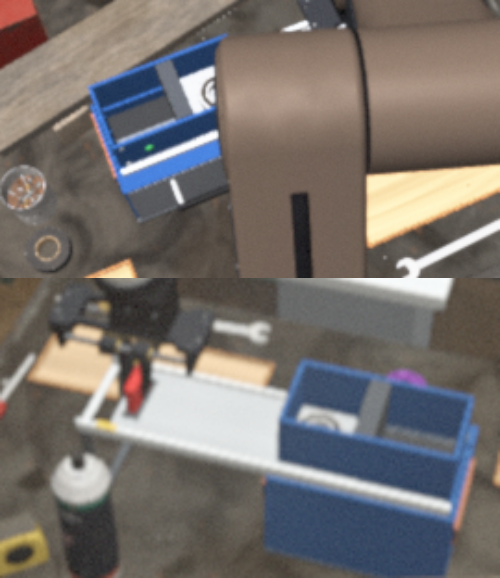

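The left bay is open and empty, the bearing is still up, and the plate edge is at the yellow band. I'm pushing the gate shut again.

apply_moves --pt "0.95 0 0 0 0" --pt "0.95 0 0 -8 0" --pt "0.95 0 0 -12 0" --pt "0.95 0 0 -14 0" --pt "0.95 0 0 -14 0" --pt "0.95 0 0 -14 0" --pt "0.95 0 0 -14 0" --pt "0.95 0 0 -10 0" --pt "0.95 0 0 -8 0" --pt "0.95 0 0 0 0"

```text
t: 23.2
eef_pos: [629.3, -51.7, 184.2]
tcp_rot: [0.694, 1.57, -0.877]
ft_force: [-0.4, -3.0, 3.4]
opening: 0.146
```

apply_moves --pt "0.95 0 0 -6 0" --pt "0.95 0 0 -6 0" --pt "0.95 0 0 -4 0" --pt "0.95 0 0 -1 0" --pt "0.95 0 0 0 0" --pt "0.95 0 0 0 0"

```text
t: 23.8
eef_pos: [629.4, -38.0, 184.3]
tcp_rot: [0.198, 1.566, -1.374]
ft_force: [-1.2, -22.5, 2.9]
opening: 0.142
```

The gate is shut, at the same -38 reading with 22 N. A grip across the handle would put the 180 mm gripper body (jaws along x) into the hopper wall. Instead I'll keep the jaws along y and hook closed fingers into the 37 mm gap behind the handle.

apply_moves --pt "0.5 0 0 3 0" --pt "0.5 0 0 0 0" --pt "0.5 0 0 0 0" --pt "0.5 -30 0 0 0" --pt "0.5 -40 0 0 0" --pt "0.5 -40 0 0 0" --pt "1 -10 -18 -30 0" --pt "1 0 -18 -30 0" --pt "1 0 -18 -30 0" --pt "1 0 -18 -30 0"

```text
t: 24.8
eef_pos: [556.2, 84.1, 303.7]
tcp_rot: [2.523, 1.57, 0.952]
ft_force: [0.8, 0.4, -0.1]
opening: 0.218
```

apply_moves --pt "1 0 -18 -30 0" --pt "1 0 -16 -35 0" --pt "1 0 0 0 0"

```text
t: 25.1
eef_pos: [521.3, 151.0, 304.0]
tcp_rot: [-3.088, 1.57, 1.628]
ft_force: [0.1, 0.3, 0.4]
opening: 0.011
```

```bash
python3 - <<'E'
from h import *
rows((523,147,118)); c=cam('top'); s=cam('side'); b=np.load('b.npy')
for q in[(268.6,249.3),(297.7,237),(262.6,238),(292.1,225.8)]: print(w2box(ray(c,*q,126),b).round(0))
cv2.imwrite('pics/h.png',np.vstack([cv2.resize(c['pixels'][150:300,170:440,::-1],(500,278)),cv2.resize(s['pixels'][100:220,240:440,::-1],(500,300))]))
E
```

```text
pos [521.3 151.  304. ] F [0.1 0.3 0.4] op 0.011 t 25.1
toolaxes(cols) [[-0.0, 1.0, 0.004], [0.001, 0.004, -1.0], [-1.0, -0.0, -0.001]] q6 1.73
shift [186.    1.7   4.2]
[-109.   41.]
[-108.  -42.]
[-73.  44.]
[-73. -40.]
```

View pics/h.png

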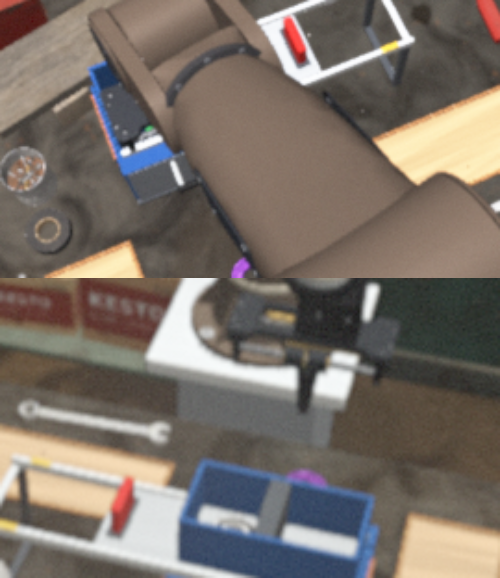

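The struts measured from box x -73 to -108 at y ±42, as described. The closed fingers are over the gap, so I'm descending.

apply_moves --pt "1 40 2 4 0" --pt "1 40 0 0 0" --pt "1 40 0 0 0" --pt "1 30 0 0 0" --pt "1 0 0 0 0"

```text
t: 25.7
eef_pos: [524.1, 142.5, 150.2]
tcp_rot: [-1.409, 1.564, -2.981]
ft_force: [-0.2, 0.5, -0.1]
opening: 0.009
```

apply_moves --pt "1 15 0 0 0" --pt "1 15 0 0 0" --pt "1 7 0 0 0" --pt "1 0 0 0 0"

```text
t: 26.1
eef_pos: [525.6, 143.3, 117.0]
tcp_rot: [0.341, 1.571, -1.231]
ft_force: [0.6, 0.1, -0.5]
opening: 0.004
```

Clear, with no contact. I'm pulling toward -x, expecting contact near x = 515 and the stop near 435.

apply_moves --pt "1 0 -6 0 0" --pt "1 0 -8 0 0" --pt "1 0 -10 0 0" --pt "1 0 -10 0 0" --pt "1 0 -10 0 0" --pt "1 0 -10 0 0" --pt "1 0 -10 0 0" --pt "1 0 -8 0 0" --pt "1 0 -5 0 0" --pt "1 0 0 0 0"

```text
t: 27.1
eef_pos: [447.0, 143.5, 116.4]
tcp_rot: [-1.349, 1.569, -2.919]
ft_force: [-0.2, -0.2, 0.3]
opening: 0.002
```

apply_moves --pt "1 0 -4 0 0" --pt "1 0 -4 0 0" --pt "1 0 -4 0 0"

```text
t: 27.4
eef_pos: [440.7, 143.7, 116.8]
tcp_rot: [1.641, 1.56, 0.071]
ft_force: [36.9, -5.0, -30.1]
opening: 0.006
```

```bash
python3 - <<'E'
from h import *
rows(); c=cam('top'); s=cam('side')
cv2.imwrite('pics/i.png',np.vstack([cv2.resize(c['pixels'][150:300,170:440,::-1],(500,278)),cv2.resize(s['pixels'][100:240,280:440,::-1],(360,315),interpolation=3)[:, :].repeat(1,1) if 0 else cv2.resize(s['pixels'][100:240,240:440,::-1],(500,350))]))
E
```

```text
pos [440.7 143.7 116.8] F [ 36.9  -5.  -30.1] op 0.006 t 27.4
toolaxes(cols) [[0.011, 1.0, 0.0], [0.001, 0.0, -1.0], [-1.0, 0.011, -0.001]] q6 1.75
```

View pics/i.png

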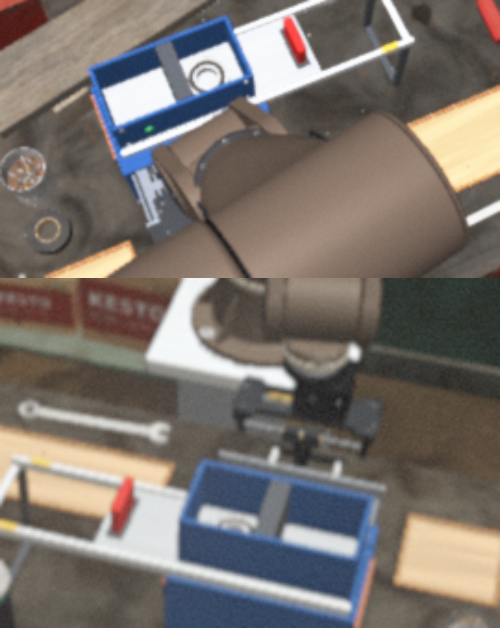

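The drawer is out. It hit the stop with 37 N at x = 441. I'm backing into the gap, lifting clear and checking.

apply_moves --pt "1 0 6 0 0" --pt "1 0 6 0 0" --pt "1 0 4 0 0" --pt "1 0 0 0 0" --pt "1 -20 0 0 0" --pt "1 -35 0 0 0" --pt "1 -40 0 0 0" --pt "1 -40 0 0 0" --pt "1 -40 0 0 0" --pt "1 -20 0 0 0"

```text
t: 28.5
eef_pos: [452.1, 143.7, 314.8]
tcp_rot: [1.723, 1.567, 0.152]
ft_force: [0.5, -0.1, 0.2]
opening: 0.002
```

apply_moves --pt "1 0 5 40 0" --pt "1 0 0 45 0" --pt "1 0 0 45 0" --pt "1 0 0 45 0" --pt "1 0 0 45 0" --pt "1 0 0 45 0" --pt "1 0 0 45 0" --pt "1 0 0 45 0" --pt "1 0 0 45 0" --pt "1 0 0 0 0"

```text
t: 29.5
eef_pos: [456.6, -260.3, 310.9]
tcp_rot: [-1.454, 1.57, -3.029]
ft_force: [-0.8, 0.7, -0.7]
opening: 0.002
```

```bash
python3 - <<'E'
from h import *
rows(); c=cam('top'); s=cam('side'); b=np.load('b.npy')
save(c,'j',(180,130,380,280),4)
h=cv2.cvtColor(s['pixels'],cv2.COLOR_RGB2HSV); m=((h[...,0]<8)|(h[...,0]>172))&(h[...,1]>150)&(h[...,2]>90)
v,u=np.nonzero(m[160:210,270:310]); X=ray(s,u.mean()+270,v.mean()+160,182); print('tab y box',w2box(X,b),len(u))
for d in(74,80): print(d,(proj(c,box2w((-117-d,0,132),b))-[180,130])*4,(proj(c,box2w((-75-d,-99,122),b))-[180,130])*4)
E
```

```text
pos [ 456.6 -260.3  310.9] F [-0.8  0.7 -0.7] op 0.002 t 29.5
toolaxes(cols) [[-0.001, 1.0, -0.004], [-0.0, -0.004, -1.0], [-1.0, -0.001, 0.0]] q6 0.93
tab y box [  13.49500989 -183.65741838] 77
74 [459.19649352 561.72173225] [574.3180496  450.17877551]
80 [462.75751604 570.07278916] [577.95995661 458.10321364]
```

View pics/j.png

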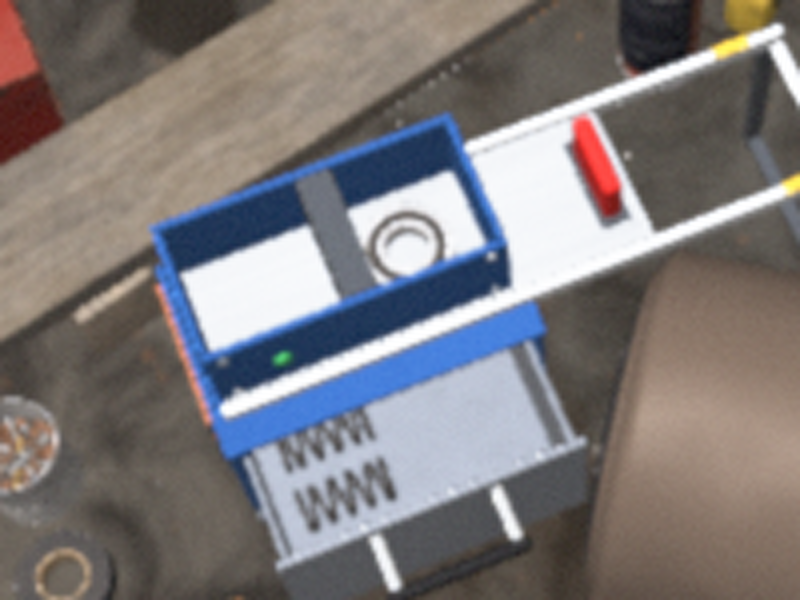

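The drawer is out, with its handle centre at about (458,568) against (463,570) predicted for 80 mm. Both springs lie in it, the gate is shut, and the bearing is in its bay. I'm handing in.

```bash
python3 -c "
from cell import env
print(env.job_done())"
```

```text
the job is handed in; nothing more can be done
None
```

The job is done and handed in after about 30 s of the 210 s allowed; the hand-in gives no verdict.

- **What I did:** I pushed the gate shut and stood the two springs present in the left bay. I then pulled the gate out about 106.5 mm, so both springs dropped while the bearing stayed up, and pushed it shut again. Last, I pulled the drawer to its stop.
- **Drawer handle:** I hooked closed fingers behind it instead of gripping across it. A grip with the jaws along x would have put the gripper body into the hopper wall.
- **Gate check:** Both times it stopped at the same point, TCP y = -38, with 22–24 N. The last image puts the tab at -183.7 mm, against -185 mm expected when shut.
- **Drawer check:** It stopped with about 37 N. The handle lies where it should for about 80 mm of travel.
- **Final picture:** Both springs lie in the drawer, and the bearing is in the right bay. The arm is clear of the box and reads no contact force.
- **Bystanders:** I saw no sign that any were moved, but I did not measure their positions.

No check failed. The one disagreement was in the first box fit, where one rim corner was off by about 3.5 px. The band and strut measurements later agreed with the fit to a few millimetres.

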